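# Spent block battery into the collection box

### The job

The spent block battery from the smoke alarm has been left lying on the front ledge of the battery collection box. Push the box's sprung flap open with one fingertip and, keeping the flap open with that finger, push the battery off the ledge into the box with the other finger, without lifting it; then draw back and let the flap close. Leave the spare battery, the smoke alarm and the screwdriver on the bench where they are.

Things in the scene. Friction and masses are not known exactly. Their poses are not given: they have to be found in the camera images.
- collector: Fixed battery collection box: clear tub 244 (x) x 220 (y) x 130 mm high, white lid. Origin: centre of its underside, on the bench; x points from its front (robot side) to its back, z up. The lid's front part is a flat, rimless ledge 130 mm above the bench from x = -122 to -22 mm; behind it the intake hole with flap and hood. Inside: one layer of old cells on the floor.
- ledge_edge (a point): Middle of the straight edge (along the box's y) where the ledge ends and the intake hole begins: box x = -22 mm, 130 mm above the bench. The hole is 180 mm wide (y = -90 to 90 mm) between the hood's two side cheeks, 20 mm thick, which rise from this edge along the shut flap to 190 mm above the bench.
- hinge (a point): Middle of the flap's hinge pin (8 mm thick, along the box's y): box x = 57 mm, 186 mm above the bench. The hood's top, 190 mm above the bench, is flat from x = 53 to 79 mm, then slopes down to the back of the box.
- flap (a joint): Grey intake flap, rad: 0 shut to 1.05 wide open. Plate 176 wide x 95 x 4 mm, hung on the pin by its upper rear edge; shut, it slopes 36 degrees down to the front, its free edge meeting the ledge. Swings only inwards (free edge down and back). A spring shuts it: 0.1 N m + 0.08 per rad (2-4 N at a fingertip halfway along); a battery's weight does not open it. At 0.5 rad the battery drops past it.
- flap_lip (a point): Middle of the flap's free lower edge (moves with the flap).
- battery: The spent block battery (9 V type), dark, lying flat on the ledge: 26.5 (x) x 48.5 (y, with the two snap terminals at its +y end) x 17.5 mm high, about 46 g, loose. Origin: centre of its underside. It lies with its long side roughly along the ledge's edge, between the ledge's front and the flap, up to 35 mm to either side of the middle.
- battery_center (a point): Centre of the spent battery.
- spare: Spare block battery of the same kind, standing upright on the bench beside the box, terminals up: 26.5 x 17.5 x 48.5 mm high. Origin: centre of its underside. To be left alone.
- alarm: Round white smoke alarm lying on the bench beside the box, 108 mm across, 36 mm high. Origin: centre of its underside. To be left alone.
- screwdriver: Screwdriver with a red handle lying on the bench beside the box, along its own x axis. Origin on its underside. To be left alone.
Mind the look-alikes: they are no part of the job. What is shaped like the battery but orange is not meant.

How it is judged:
By the outcome, as a careful person would: the job done as asked, in the order asked, and still so for the second after the job is handed in, with the robot touching nothing.
It also fails if it takes over 35 s, if anything falls off the work surface, if the arm or the gripper's body presses on something with over 40 N, if the wrist force passes 120 N, or if a joint passes its speed limit or range.

### The arm

A 6-joint arm with a two-finger parallel gripper is mounted at the origin on the work surface. World frame = base frame: x ahead of the robot, y to its left, z up, the work surface at z = 0. Lengths are in mm, angles in rad, forces in N, time in s.
With the tool pointing down it reaches from about 350 to 975 mm from the base axis. Payload 7.1 kg.
Tool frame: the origin (TCP) lies at the centre of the arm's flange, where the gripper is bolted on; the fingertips stand 182 mm ahead of it and the grasp point (between the pads) lies 163 mm ahead of it; z points along the fingers, y is the line along which they close (so a half turn about z gives the same grasp; the last joint's range is limited). The gripper opens to 88 mm and grips with 3 to 60 N. Pads are 20 mm wide; open, the fingers measure 115 mm over their backs; the gripper's body (75 mm by 178 mm) begins 61 mm behind the grasp point.
Start: joints at [1.092, 0.423, 1.63, -0, 1.089, -0.019], TCP at [277.324, 560.088, 404.675] pointing down, gripper open.
Joint ranges: [-3, 3], [-0.9, 2.11], [0.09, 2.58], [-1.31, 4.45], [0.11, 2.69], [-2.54, 2.54]. Speed limits (rad/s): [2.39, 2.39, 3.01, 3.14, 3.14, 3.14].

### API

Orientations are given as a rotation vector (axis times angle).
In Python, from workcell import readout, get_image, ctrl gives the robot as it stands.
- The arm moves only by the tool step_arm, never from a script. Its argument "targets" is a list that holds one entry, the list of rows, each a list of 7 numbers: the shift along the world's x, y, z as a fraction of full scale, then the turn, a rotation vector about the world's x, y, z as a fraction of full scale, then the opening, from 0 (shut) to 1 (fully open). In form: [[[dx, dy, dz, wx, wy, wz, claw], ...]]. A call has exactly 5 rows; each row shifts and turns the commanded pose from where the row before left it; what a row does not reach is not made up. Full scale, the value 1, is 0.05 m for a shift and 4 degrees for a turn. A row lasts 1/8 s, in which the tool goes at most 62.5 mm and 10.7 degrees, less where a joint would pass 70% of its speed; a pose out of reach is approached as far as the arm can. A call with a number of a shift or a turn outside -1 to 1 is refused whole. A call with a gripper value outside its range is refused whole. The fingers move at their own pace and stop on an object; the grip force is fixed at half the most. Time passes only in rows, so rows that do not move let the fingers close, or fill a call up. It gives the time, the measured TCP pose, the force, the opening and the grip force at its end, in the units of the state.
- readout.get_obs(): the state, without advancing time (a new reading comes with each control period).
- get_image(name): name is "scene" or "top"; returns a dict with "pixels" (400x640x3 uint8, red, green, blue), "intrinsics" (3x3 intrinsics, pixels), "k1" (the pictures are not rectified: a ray, as slopes to the right and down, at radius r is drawn at 1 + k1 r^2 times it, then the intrinsics apply), "extrinsics" (4x4, takes a point from world to camera coordinates). Camera axes: x right, y down, z forward; pixel columns grow to the right and rows downward; lengths in mm; the calibration is good to about 2 mm. A picture is of the moment at which its call begins. There is no depth.
- ctrl.close_job(): hands the job in; it is judged then, once.
The state is a dict: "t": time; "qpos": joint angles; "qvel": joint speeds; "joint_torque": joint torques, N m; "ee_pos": TCP position; "orientation": TCP orientation; "ft_force": force on the tool from outside, world axes, zero at the start; "moment": the same for the moment, N m; "width": finger opening in mm; "grasp_force": force on a finger pad.
Only numpy, scipy, OpenCV 4.12 (cv2) and the standard library are available. Lean on these libraries where they do the work, as an engineer would, in place of code of your own. Each camera call takes 0.05 s, during which the arm holds its last target. There are 200 camera calls.

## Working session

There is one attempt and no reset: what is moved stays moved. The work goes in short steps, Python scripts to look and compute and a tool call to move; the robot and the scene stay as the last step left them, time stands still between calls to the robot, and variables do not carry over. Pictures are saved under pics/ and viewed, at most 10 in all, crops included, and the job is handed in when it is done.

Besides the shell and the picture viewer there is one more tool, called after "Call:" as name(argument=value, ...), one argument or row to a line, values as JSON. step_arm: Moves the arm, as the interface text tells. Shift numbers are shares of 0.05 m and turn numbers shares of 4 degrees, none past 1 either way. Its arguments: {"type":"object","properties":{"targets":{"type":"array"}},"required":["targets"]}

```bash
mkdir -p pics; cat > h.py <<'E'
import numpy as np, cv2
from workcell import readout, get_image, ctrl
def snap(n,f=None):
    d=get_image(n)
    if f: cv2.imwrite('pics/'+f,d['pixels'][:,:,::-1])
    return d
def ray(d,u,v):
    K=np.array(d['intrinsics']);k=d['k1'];E=np.array(d['extrinsics'])
    q=np.array([(u-K[0,2])/K[0,0],(v-K[1,2])/K[1,1]]);p=q.copy()
    for _ in range(30): p=q/(1+k*(p@p))
    R=E[:3,:3];return -R.T@E[:3,3],R.T@np.array([p[0],p[1],1])
def onz(d,u,v,z):
    c,r=ray(d,u,v);return c+r*(z-c[2])/r[2]
def proj(d,P):
    K=np.array(d['intrinsics']);E=np.array(d['extrinsics'])
    c=E[:3,:3]@np.array(P)+E[:3,3];s=c[:2]/c[2];s=s*(1+d['k1']*(s@s))
    return s*[K[0,0],K[1,1]]+[K[0,2],K[1,2]]
E
python3 - <<'E'
from h import *
import pickle
for n in('scene','top'):
    d=snap(n,n+'0.png');pickle.dump(d,open(n+'0.pkl','wb'))
    print(n,np.array(d['intrinsics']).tolist(),d['k1'],ray(d,320,200))
print(readout.get_obs())
E
```

```text
scene [[482.21240408764606, 0.0, 315.88669929807463], [0.0, 482.21240408764606, 198.21286174362788], [0.0, 0.0, 1.0]] 0.026022406877538495 (array([1356.76745518,  415.63425635,  771.29802559]), array([-0.75256045, -0.2997252 , -0.58643334]))
top [[408.46148715027635, 0.0, 315.0494648912006], [0.0, 408.46148715027635, 193.80876015411442], [0.0, 0.0, 1.0]] 0.0008723934002894499 (array([442.86082167,  93.75544836, 972.35637187]), array([ 0.09312341, -0.0189367 , -0.99566364]))
{'t': 0.1, 'qpos': array([ 1.09202390e+00,  4.23797179e-01,  1.63052639e+00,  4.29323353e-05,
        1.08861341e+00, -1.89985748e-02]), 'qvel': array([-0.00116459, -0.00291605, -0.00225341, -0.00193837,  0.00115737,
       -0.00116072]), 'joint_torque': array([-1.87342589e-04, -5.45612669e+01, -2.74325216e+01,  6.45482051e-02,
        1.88522099e-02, -2.07124208e-05]), 'ee_pos': array([277.21303113, 559.91746213, 403.99306841]), 'orientation': array([-7.15813116e-01, -3.05857807e+00,  2.03165780e-03]), 'ft_force': array([ 0.09273267,  0.40538599, -0.15000649]), 'moment': array([ 0.020562  ,  0.014138  , -0.00211244]), 'grasp_force': 0.0, 'width': 87.62095777195178}
```

View pics/scene0.png

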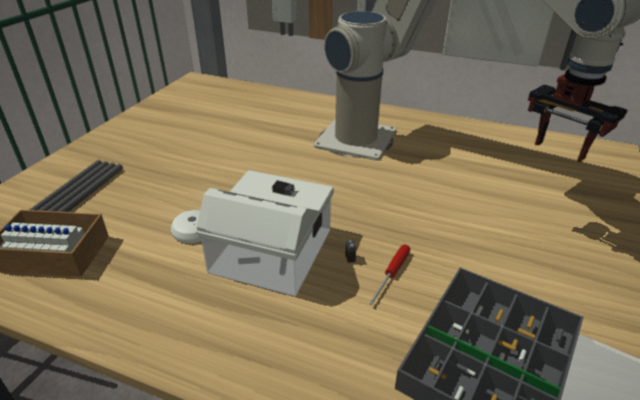

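View pics/top0.png

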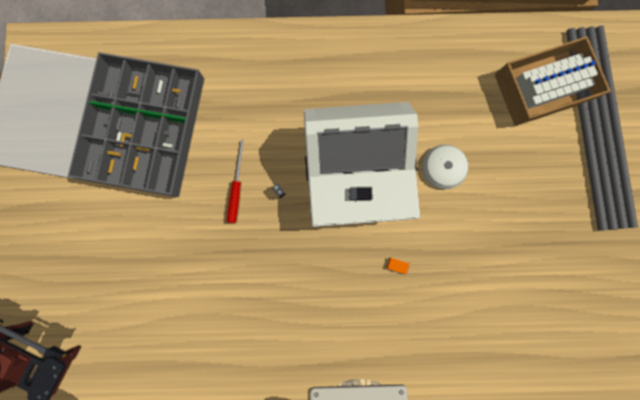

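The scene view shows the box at about (265,235) with a dark battery on its ledge at (283,187). The top view shows these battery-like things:
- a dark block on the ledge at (360,194)
- the standing dark spare at (278,191)
- an orange block at (398,266)

I choose the dark block on the ledge and will check it in a close crop.

```bash
python3 - <<'E'
from h import *
import pickle
d=pickle.load(open('top0.pkl','rb'))
im=d['pixels'][90:240,290:430,::-1]
cv2.imwrite('pics/crop.png',cv2.resize(im,None,fx=4,fy=4,interpolation=cv2.INTER_CUBIC))
g=cv2.cvtColor(d['pixels'],cv2.COLOR_RGB2GRAY)
m=(g<70).astype(np.uint8); m[:180]=0;m[212:]=0;m[:,:335]=0;m[:,:]*=1;m[:,395:]=0
c=max(cv2.findContours(m,0,2)[0],key=cv2.contourArea);r=cv2.minAreaRect(c);b=cv2.boxPoints(r)
print(r,[onz(d,*p,147.5).round(1) for p in b])
E
```

```text
((361.5, 193.5), (11.0, 17.0), 90.0) [array([542.9,  10.3, 147.5]), array([542.1, -24.3, 147.5]), array([519.6, -23.5, 147.5]), array([520.4,  11.1, 147.5])]
```

View pics/crop.png

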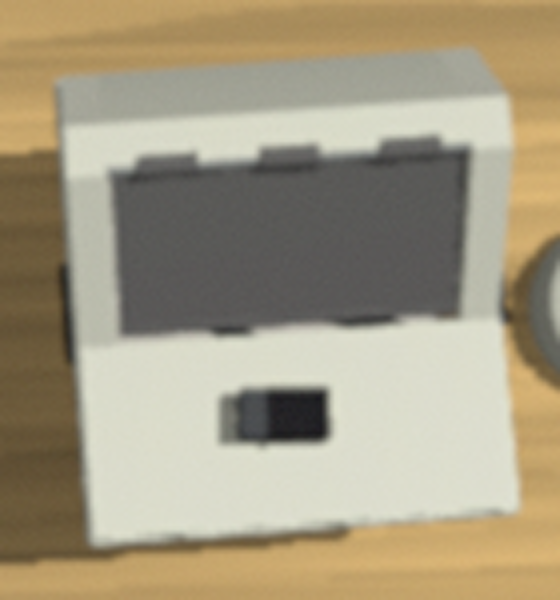

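The crop confirms the choice: a black block lies on the ledge at crop (237–328, 388–440), with its light terminals to the left (+y). The ledge edge runs from crop (78,346) to (505,318) and the front edge from (92,545) to (520,510).

```bash
python3 - <<'E'
from h import *
import pickle
d=pickle.load(open('top0.pkl','rb'))
f=lambda x,y,z:onz(d,290+(x+.5)/4-.5,90+(y+.5)/4-.5,z)
P={k:f(*v) for k,v in dict(FL=(92,544,130),FR=(520,510,130),EL=(78,346,130),ER=(505,318,130),flapL=(121,335,130),flapR=(460,315,130),topL=(62,126,190),topR=(508,97,190),hoodL=(68,179,190),hoodR=(509,148,190),
 b1=(237,390,147.5),b2=(328,388,147.5),b3=(328,440,147.5),b4=(240,442,147.5),t1=(220,395,140),t2=(220,442,140)).items()}
for k,v in P.items():print(k,v.round(1))
yaw=lambda a,b:np.degrees(np.arctan2(-(P[a]-P[b])[0],(P[a]-P[b])[1]))
print([yaw('FL','FR'),yaw('EL','ER'),yaw('topL','topR'),yaw('hoodL','hoodR'),yaw('b1','b2'),yaw('b4','b3')])
# scene check
s=pickle.load(open('scene0.pkl','rb'))
im=s['pixels'][165:255,195:345,::-1]
cv2.imwrite('pics/crop2.png',cv2.resize(im,None,fx=5,fy=5,interpolation=cv2.INTER_CUBIC))
E
```

```text
FL [469.1  94.3 130. ]
FR [ 481.2 -126.9  130. ]
EL [572.1  99.1 130. ]
ER [ 581.7 -124.3  130. ]
flapL [577.4  76.6 130. ]
flapR [ 583.8 -100.9  130. ]
topL [672.3 104.1 190. ]
topR [ 681.9 -115.9  190. ]
hoodL [645.6 101.7 190. ]
hoodR [ 656.2 -115.1  190. ]
b1 [544.9  18.6 147.5]
b2 [544.8 -27.8 147.5]
b3 [518.3 -26.7 147.5]
b4 [518.3  18.  147.5]
t1 [543.5  26.8 140. ]
t2 [519.2  27.5 140. ]
[np.float64(3.1463117402097995), np.float64(2.4383653393925826), np.float64(2.4978933052445145), np.float64(2.7829592051152545), np.float64(-0.0927157477820391), np.float64(-0.06214223820657066)]
```

View pics/crop2.png

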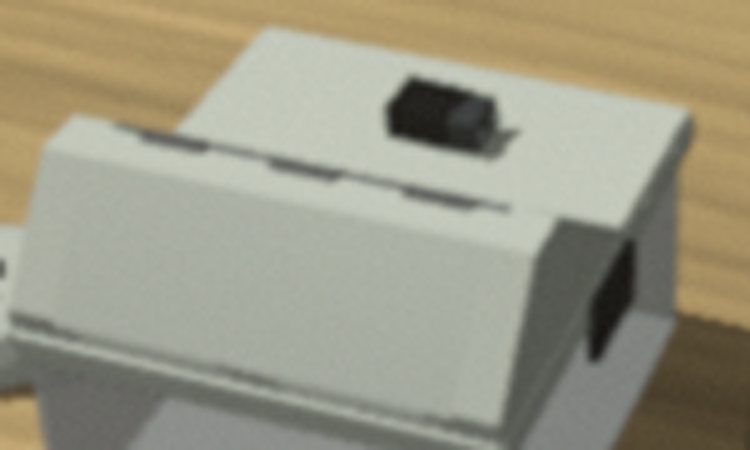

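Call:
step_arm(
  targets=[
    [[0.2,-0.48,0.1,0,0,-1,0.85],[0.2,-0.48,0,0,0,-1,0.85],[0.2,-0.48,0,0,0,-1,0.85],[0.2,-0.48,0,0,0,-1,0.85],[0.2,-0.48,0,0,0,-1,0.85]],
  ],
)

```text
t: 0.72
ee_pos: [328.0, 437.8, 409.7]
orientation: [1.244, 2.885, -0.0]
ft_force: [0.2, 0.7, -0.0]
width: 75.0
grasp_force: 0.0
```

Call:
step_arm(
  targets=[
    [[0.2,-0.48,0,0,0,-1,0.85],[0.2,-0.48,0,0,0,-1,0.85],[0.2,-0.48,0,0,0,-1,0.85],[0.2,-0.48,0,0,0,-1,0.85],[0.2,-0.48,0,0,0,-1,0.85]],
  ],
)

```text
t: 1.35
ee_pos: [377.6, 317.8, 409.8]
orientation: [1.726, 2.625, 0.0]
ft_force: [-0.1, 0.4, 0.6]
width: 74.3
grasp_force: 0.0
```

Call:
step_arm(
  targets=[
    [[0.2,-0.48,0,0,0,-1,0.85],[0.2,-0.48,0,0,0,-1,0.85],[0.2,-0.48,0,0,0,-1,0.85],[0.2,-0.48,0,0,0,-1,0.85],[0.2,-0.48,0,0,0,-1,0.85]],
  ],
)

```text
t: 1.98
ee_pos: [427.2, 197.9, 409.8]
orientation: [2.156, 2.285, 0.0]
ft_force: [-0.2, 0.3, 1.2]
width: 74.6
grasp_force: 0.0
```

Call:
step_arm(
  targets=[
    [[0.2,-0.48,0,0,0,-1,0.85],[0.2,-0.48,0,0,0,-1,0.85],[0.2,-0.48,0,0,0,-1,0.85],[0.2,-0.48,0,0,0,-1,0.85],[0.2,-0.48,0,0,0,-1,0.85]],
  ],
)

```text
t: 2.6
ee_pos: [476.8, 78.0, 409.8]
orientation: [2.52, 1.876, 0.0]
ft_force: [-0.1, 1.2, 0.5]
width: 74.7
grasp_force: 0.0
```

Call:
step_arm(
  targets=[
    [[0.2,-0.48,0,0,0,-1,0.85],[0.2,-0.48,0,0,0,-1,0.85],[0.2,-0.4,0,0,0,-1,0.85],[0,0,0,0,0,-1,0.85],[0,0,0,0,0,-0.5,0.85]],
  ],
)

```text
t: 3.22
ee_pos: [506.6, 10.8, 409.7]
orientation: [-2.781, -1.46, 0.0]
ft_force: [-0.5, 0.1, 0.7]
width: 74.6
grasp_force: 0.0
```

```bash
cat > st.py <<'E'
from h import *
from scipy.spatial.transform import Rotation as R
def st():
    o=readout.get_obs();M=R.from_rotvec(o['orientation']).as_matrix();p=o['ee_pos'];w=o['width']
    e=np.radians(2.6);ex=np.array([np.cos(e),np.sin(e)]);ey=np.array([-ex[1],ex[0]]);O=np.array([598.5,-11])
    print('t',o['t'],'p',p.round(1),'w',round(w,1),'F',o['ft_force'].round(1),'az',np.degrees(np.arctan2(M[1,1],M[0,1])).round(2),'z',M[:,2].round(4),'q',o['qpos'].round(2))
    for n,s in(('A',1),('B',-1)):
        c=p+182*M[:,2]+s*(w/2+6.75)*M[:,1]
        k=[c+a*6.75*M[:,1]+b*10*M[:,0] for a in(1,-1) for b in(1,-1)]
        bx=np.array([[(q[:2]-O)@ex,(q[:2]-O)@ey] for q in k])
        print(n,'ctr',c.round(1),'front',bx[bx[:,0].argmax()].round(1),'y',bx[:,1].min().round(1),bx[:,1].max().round(1))
    return o
E
python3 -c "
from st import *
st();d=snap('top','t1.png')"
```

```text
t 3.225 p [506.6  10.8 409.7] w 74.6 F [-0.5  0.1  0.7] az -34.6 z [-2.e-04 -0.e+00 -1.e+00] q [-0.    0.24  1.88 -0.    1.02  0.6 ]
A ctr [542.8 -14.2 227.6] front [-44.4   3.2] y -12.7 11.4
B ctr [470.3  35.8 227.7] front [-114.5   56.5] y 40.5 64.6
```

View pics/t1.png

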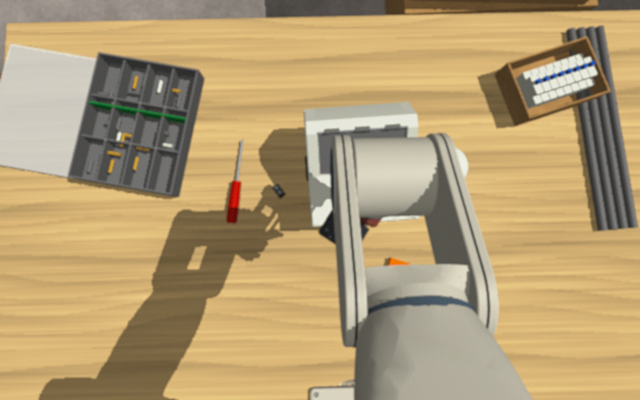

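The top view is now blocked by the arm, though the box and neighbours at (360,165) are still visible. I'll check with the scene camera from here on.

Call:
step_arm(
  targets=[
    [[0.1,-0.3,0,0,0,0,0.85],[0.1,-0.3,0,0,0,0,0.85],[0.1,-0.3,-0.3,0,0,0,0.85],[0,0,-0.5,0,0,0,0.85],[0,0,-0.5,0,0,0,0.85]],
  ],
)

```text
t: 3.9
ee_pos: [522.3, -34.0, 343.0]
orientation: [-2.779, -1.465, 0.001]
ft_force: [-0.4, -0.3, -0.1]
width: 74.7
grasp_force: 0.0
```

```bash
python3 -c "
from st import *
st();d=snap('scene')
im=d['pixels'][120:240,200:360,::-1];cv2.imwrite('pics/s1.png',cv2.resize(im,None,fx=5,fy=5,interpolation=cv2.INTER_CUBIC))
o=readout.get_obs();M=R.from_rotvec(o['orientation']).as_matrix()
for s in(1,-1):
  c=o['ee_pos']+182*M[:,2]+s*(o['width']/2+6.75)*M[:,1];print((proj(d,c)-[200,120])*5)
"
```

```text
t 3.9 p [522.3 -34.  343. ] w 74.7 F [-0.4 -0.3 -0.1] az -34.39 z [-6.e-04 -0.e+00 -1.e+00] q [-0.09  0.36  1.9  -0.    0.88  0.51]
A ctr [558.6 -58.9 161. ] front [-30.6 -42.1] y -58.1 -34.0
B ctr [485.8  -9.1 161. ] front [-101.1   11. ] y -5.0 19.1
[285.16866197 307.25458108]
[450.36318157 249.60432941]
```

View pics/s1.png

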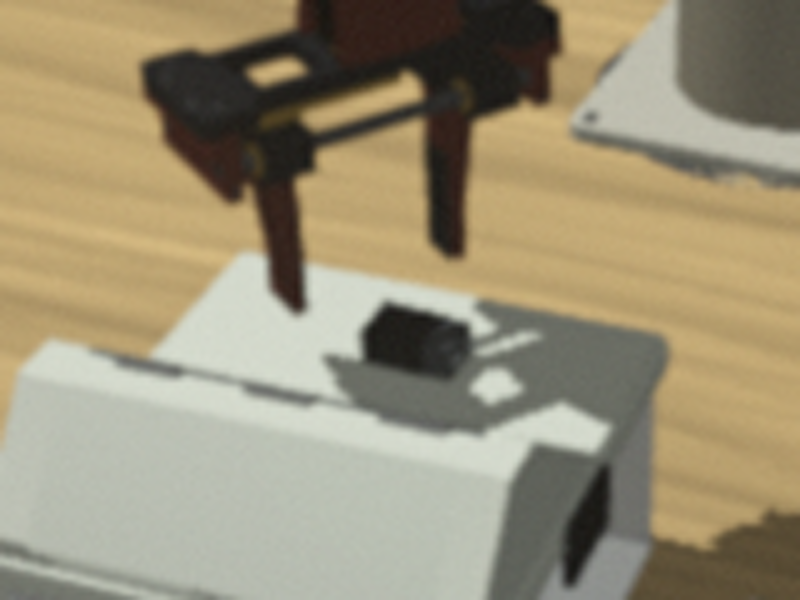

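The view shows the fingertips at (285,305) and (450,252), as projected. A is ahead of the battery and beside it; B is behind the battery, which is at (415,340). Now I lower the tips to 135 mm.

Call:
step_arm(
  targets=[
    [[0,0,-0.26,0,0,0,0.85],[0,0,-0.26,0,0,0,0.85],[0.1,0,0,0,0,0,0.85],[0.1,0.01,0,0,0,0,0.85],[0,0,0,0,0,0,0.85]],
  ],
)

```text
t: 4.58
ee_pos: [533.1, -32.4, 319.3]
orientation: [2.777, 1.466, 0.002]
ft_force: [-0.0, -0.3, -0.6]
width: 74.3
grasp_force: 0.0
```

```bash
python3 -c "
from st import *
st()"
```

```text
t 4.575 p [533.1 -32.4 319.3] w 74.3 F [-0.  -0.3 -0.6] az -34.33 z [ 1.7e-03 -1.0e-04 -1.0e+00] q [-0.08  0.41  1.89  0.    0.84  0.52]
A ctr [569.7 -57.1 137.4] front [-19.5 -40.8] y -56.8 -32.7
B ctr [497.2  -7.6 137.3] front [-89.7  11.9] y -4.1 20.0
```

Call:
step_arm(
  targets=[
    [[0.08,-0.04,-0.06,0,0,0,0.85],[0.12,0.005,0,0,0,0,0.85],[0.12,0.005,0,0,0,0,0.85],[0.12,0.005,0,0,0,0,0.85],[0.12,0.005,0,0,0,0,0.85]],
  ],
)

```text
t: 5.2
ee_pos: [560.5, -33.4, 315.6]
orientation: [-2.778, -1.466, 0.001]
ft_force: [-2.4, 0.4, 0.6]
width: 74.3
grasp_force: 1.0
```

```bash
python3 -c "
from st import *
st();d=snap('scene')
im=d['pixels'][120:240,200:360,::-1];cv2.imwrite('pics/s2.png',cv2.resize(im,None,fx=5,fy=5,interpolation=cv2.INTER_CUBIC))
"
```

```text
t 5.2 p [560.5 -33.4 315.6] w 74.3 F [-2.4  0.4  0.6] az -34.34 z [-7.e-04  1.e-04 -1.e+00] q [-0.08  0.45  1.83  0.    0.86  0.52]
A ctr [596.7 -58.1 133.5] front [  7.4 -43. ] y -59.0 -34.9
B ctr [524.2  -8.6 133.6] front [-62.7   9.7] y -6.3 17.8
```

View pics/s2.png

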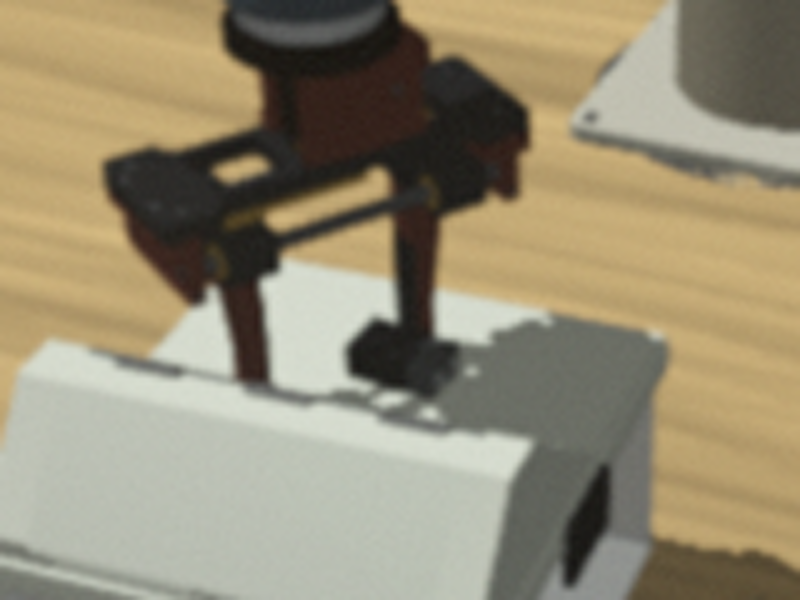

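The battery, at (405,360), is being pushed by B at (415,330). A, at (250,380), has started to press the flap in, with 2.4 N at the wrist. I'll go on pushing.

Call:
step_arm(
  targets=[
    [[0.12,0,0,0,0,0,0.85],[0.12,0.005,0,0,0,0,0.85],[0.12,0.005,0,0,0,0,0.85],[0.12,0.005,0,0,0,0,0.85],[0.04,0,0,0,0,0,0.85]],
  ],
)

```text
t: 5.88
ee_pos: [586.6, -32.6, 315.5]
orientation: [-2.778, -1.466, 0.001]
ft_force: [-3.6, -0.6, 0.4]
width: 74.9
grasp_force: 1.4
```

```bash
python3 -c "
from st import *
st();d=snap('scene')
im=d['pixels'][120:240,200:360,::-1];cv2.imwrite('pics/s3.png',cv2.resize(im,None,fx=5,fy=5,interpolation=cv2.INTER_CUBIC))
"
```

```text
t 5.875 p [586.6 -32.6 315.5] w 74.9 F [-3.6 -0.6  0.4] az -34.34 z [-4.e-04  1.e-04 -1.e+00] q [-0.08  0.48  1.77  0.    0.88  0.52]
A ctr [623.  -57.5 133.5] front [ 33.8 -43.7] y -59.6 -35.5
B ctr [550.   -7.7 133.5] front [-36.9   9.5] y -6.5 17.6
```

View pics/s3.png

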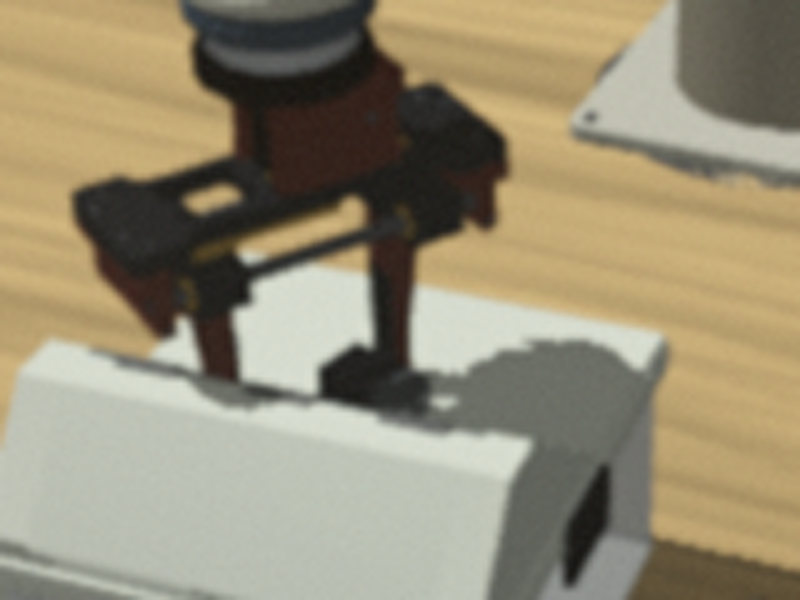

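B is pushing the battery, now at (375,380), at the ledge edge. A at (220,370) holds the flap open at about 0.52 rad, and nothing has dropped yet. Now I push it off.

Call:
step_arm(
  targets=[
    [[0.1,0.005,0,0,0,0,0.85],[0.1,0.005,0,0,0,0,0.85],[0.06,0,0,0,0,0,0.85],[0,0,0,0,0,0,0.85],[0,0,0,0,0,0,0.85]],
  ],
)

```text
t: 6.55
ee_pos: [599.3, -32.1, 315.6]
orientation: [-2.778, -1.467, 0.0]
ft_force: [-3.2, 0.4, -0.3]
width: 74.4
grasp_force: 1.4
```

```bash
python3 -c "
from st import *
st();d=snap('scene')
im=d['pixels'][130:290,195:355,::-1];cv2.imwrite('pics/s4.png',cv2.resize(im,None,fx=3.7,fy=3.7,interpolation=cv2.INTER_CUBIC))
"
```

```text
t 6.55 p [599.3 -32.1 315.6] w 74.4 F [-3.2  0.4 -0.3] az -34.34 z [-0.  0. -1.] q [-0.07  0.5   1.75  0.    0.9   0.53]
A ctr [635.6 -56.9 133.6] front [ 46.4 -43.6] y -59.6 -35.5
B ctr [563.   -7.3 133.6] front [-23.9   9.2] y -6.8 17.3
```

View pics/s4.png

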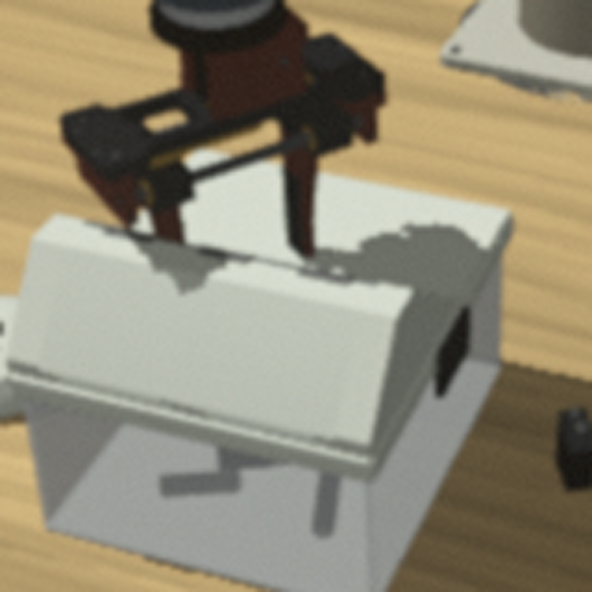

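The ledge in front of B's tip, at (305,255), is empty: the battery has dropped. I draw straight back, then up.

Call:
step_arm(
  targets=[
    [[-0.3,-0.01,0,0,0,0,0.85],[-0.4,-0.02,0,0,0,0,0.85],[-0.4,-0.02,0,0,0,0,0.85],[-0.4,-0.02,0,0,0,0,0.85],[0,0,0.5,0,0,0,0.85]],
  ],
)

```text
t: 7.22
ee_pos: [522.0, -35.7, 339.9]
orientation: [-2.777, -1.466, 0.004]
ft_force: [0.4, -0.1, 0.4]
width: 74.6
grasp_force: 0.0
```

Call:
step_arm(
  targets=[
    [[0,0,0.8,0,0,0,0.85],[0,0.5,0.8,0,0,0,0.85],[-0.5,1,0,0,0,0,0.85],[-0.5,1,0,0,0,0,0.85],[-0.5,1,0,0,0,0,0.85]],
  ],
)

```text
t: 7.85
ee_pos: [448.1, 140.4, 421.4]
orientation: [2.778, 1.466, 0.005]
ft_force: [0.9, 0.8, 0.1]
width: 74.9
grasp_force: 0.0
```

Call:
step_arm(
  targets=[
    [[-0.5,1,0,0,0,0,0.85],[-0.5,1,0,0,0,0,0.85],[0,1,0,0,0,0,0.85],[0,1,0,0,0,0,0.85],[0,0,0,0,0,0,0.85]],
  ],
)

```text
t: 8.48
ee_pos: [398.9, 341.8, 421.2]
orientation: [-2.775, -1.471, -0.005]
ft_force: [-0.0, -0.0, -0.4]
width: 74.6
grasp_force: 0.0
```

```bash
python3 -c "
from st import *
st();a=snap('scene')['pixels'][150:300,170:340,::-1];b=snap('top')['pixels'][90:240,230:480,::-1]
r=lambda i,f:cv2.resize(i,None,fx=f,fy=f,interpolation=cv2.INTER_CUBIC)
c=np.hstack([r(a,2),r(b,1.8)[:300]] if 0 else [r(a,2),r(b,2)[:,40:500]])
cv2.imwrite('pics/end.png',c);print(c.shape)"
```

```text
t 8.475 p [398.9 341.8 421.2] w 74.6 F [-0.  -0.  -0.4] az -34.14 z [ 0.0024  0.0023 -1.    ] q [0.69 0.26 1.84 0.   1.05 1.28]
A ctr [435.8 317.5 239.2] front [-136.3  339.5] y 323.5 347.6
B ctr [362.9 366.9 239.1] front [-206.9  392.2] y 376.2 400.3
(300, 800, 3)
```

View pics/end.png

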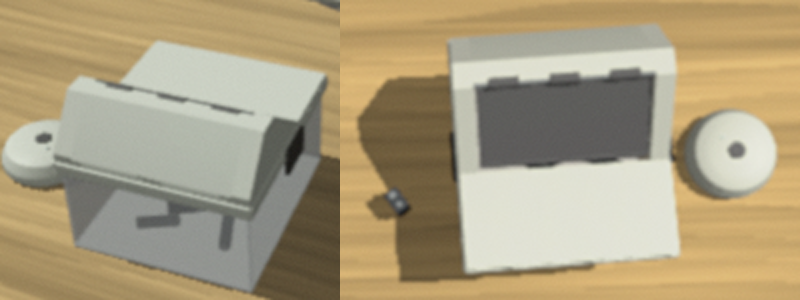

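The ledge is empty and the flap is shut, at (565,125) in the right half. More dark shapes show inside the tub, and the alarm and spare are where they were. I'm handing the job in.

```bash
python3 -c "
from h import *
print(ctrl.close_job())"
```

```text
the job is handed in; nothing more can be done
None
```

The spent battery was pushed off the ledge into the box while the other finger held the flap open; the flap then closed, the spare and alarm had not moved, the screwdriver was never approached though the last picture leaves it out, and the job was handed in at about 8.6 s.

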